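Prop the bread bin's lid open

ROBOT

A 6-joint arm with a two-finger parallel gripper is mounted at the origin on the work surface. World frame = base frame: x ahead of the robot, y to its left, z up, the work surface at z = 0. Lengths are in m, angles in rad, forces in N, time in s.
With the tool pointing down it reaches from about 0.35 to 0.975 m from the base axis. Payload 17.4 kg.
Tool frame: the origin (TCP) lies at the very end of the fingers, on their centre line; the grasp point (between the pads) lies 19 mm behind it; y points along the fingers, x is the direction in which the jaws open and shut, and the axes are right-handed (so a half turn about y gives the same grasp; the last joint's range is limited). The gripper opens to 85 mm and grips with 20 to 120 N. Pads are 22 mm wide; open, the fingers measure 114 mm over their backs; the gripper's body (76 mm by 85 mm) begins 54 mm behind the grasp point. The pads swing forward as they close: fully open they stand 13 mm farther back than shut.
Start: joints at [-1.385, 0.116, 1.442, -0, 1.584, -0.038], TCP at [0.15, -0.658, 0.231] pointing down, gripper open.
Joint ranges: [-2.83, 2.83], [-0.83, 2.19], [0.07, 2.5], [-1.14, 4.28], [0.01, 3], [-2.97, 2.97]. Speed limits (rad/s): [1.89, 1.89, 2.22, 3.14, 3.14, 3.14].

INTERFACE

Orientations are given as a unit quaternion [w, x, y, z].
In Python, from workcell import ctrl, imaging, order gives the robot as it stands.
- The arm moves only by the tool step_arm, never from a script. Its argument "motion" is a list of rows, each a list of 7 numbers: the shift along the tool's x, y, z in mm, then the turn, a rotation vector about the tool's x, y, z in rad, then the closure in counts, from 0 (fully open) to 255 (shut). A call has 1 to 20 rows; each row is the pose to reach, as a shift and turn from the pose commanded when the call began, along the tool's axes at that moment; what a row does not reach only later rows make up. A row lasts 1/8 s, in which the tool goes at most 62.5 mm and 10.7 degrees, less where a joint would pass 70% of its speed; a pose out of reach is approached as far as the arm can. A call with a gripper value outside its range is refused whole. The fingers move at their own pace and stop on an object; "newtons" is the grip in N (left out, the last holds). Time passes only in rows, so rows that repeat a pose let the fingers close. It gives the time, the measured TCP pose, the force and the opening at its end, in the units of the state.
- ctrl.get_state(): the state, without advancing time (a new reading comes with each control period).
- imaging.read_camera(name): name is "scene" or "top"; returns a dict with "pixels" (384x512x3 uint8, red, green, blue), "fx", "fy", "cx", "cy" (pixels), "R" (3x3) and "t" (3): a world point X has camera coordinates R X + t. Camera axes: x right, y down, z forward; pixel columns grow to the right and rows downward; lengths in m; the calibration is good to about 2 mm. A picture is of the moment at which its call begins. There is no depth.
- order.finish_job(): hands the job in, once; it reports no verdict.
The state is a dict: "clock": time; "joint_pos": joint angles; "joint_vel": joint speeds; "joint_efforts": joint torques, N m; "position": TCP position; "tcp_rot": TCP orientation; "contact_force": force on the tool from outside, world axes, zero at the start; "moment": the same for the moment, N m; "gripper_width": finger opening in m.
Only numpy, scipy, OpenCV 4.12 (cv2) and the standard library are available. Lean on these libraries where they do the work, as an engineer would, in place of code of your own. Each camera call takes 0.05 s, during which the arm holds its last target.

TASK

The lid of the wooden bread bin stands open on a stiff hinge, but a knock would drop it. Swing the steel prop rod on the end of the bin all the way up by its orange grip and let go, then tip the lid forward from behind so that its black saddle comes to rest on the rod, and leave it propped open. Do not let the lid fall shut, and leave the canister, the jar, the blue silicone lid and the honey dipper where they are.

Things in the scene. Friction and masses are not known exactly. Their poses are not given: they have to be found in the camera images.
- bread_bin: open wooden bread bin, fixed to the shelf, 280 (x) x 210 (y) x 112 mm high, walls 10 mm. Origin: centre of its underside; z up. The lid is hinged along its +y rim; the prop rod is on the outside of its -x end, the end that faces the robot.
- lid (a joint): wooden lid, rad: 0 shut, 1.57 upright. Board 280 x 210 x 12 mm, underside hinged on the bin's line y = +105, z = 112 mm; open, its underside looks to the bin's -y and its free edge is up. 0.95 kg, damped. Friction holds it above about 1.42; lower, it sinks by itself at up to 0.5 rad/s. 1 to 3 N on its back (+y side) near the free edge tips it forward. Rests on the rod at about 1.05.
- prop_rod (a joint): steel prop rod, 10 mm thick, rad: 0 lying level towards the bin's +y, growing as its tip swings up; stop at 1.08. Pivot at y = -95, z = 75 mm of the bin, axis along the bin's x; 202.5 mm from pivot to tip axis; the rod lies in the plane x = -169 mm. Stays where it is left (0.7 N at the tip moves it). Seated at about 1.02; from 0.97 to 1.08 the saddle catches it as the lid comes down.
- grip (a point): centre of the orange round grip at the rod's tip, 18 mm diameter, 66 mm long, axis along the bin's x, from x = -240 to -174 mm of the bin (centre -215). Moves on the 202.5 mm circle about the pivot; being round it turns between finger pads that keep their direction. A steel stub, 16 mm diameter, on the same axis inside the rod (x = -164 to -141 mm) is what the saddle takes.
- saddle (a point): black V saddle on the lid's -x end, standing out 20 mm, mouth 50 mm wide, open on the lid's underside. The point is where the axis of the rod's stub lies when seated: 165 mm from the hinge line, 14 mm below the lid's underside, at x = -151 mm of the bin. Axes turn with the lid: x along the hinge, y along the lid to the hinge, z out of its outer face.
- canister: bystander: stainless steel canister with a knobbed lid, 94 mm in diameter, 148 mm high; origin at the centre of its underside
- glass_jar: bystander: pale frosted glass jar with a wooden cap, 80 mm in diameter, 120 mm high; origin at the centre of its underside
- silicone_lid: bystander: flat blue silicone lid, 120 mm in diameter, 24 mm high with its knob; origin at the centre of its underside
- honey_dipper: bystander: wooden honey dipper lying down, about 150 mm long, 28 mm thick head; origin under its middle, x along it towards the head

How it is judged:
By the outcome, as a careful person would: the job done as asked, in the order asked, and still so for the second after the job is handed in, with the robot touching nothing.
It also fails if it takes over 54 s, if anything falls off the work surface, if the arm or the gripper's body presses on something with over 40 N, if the wrist force passes 120 N, or if a joint passes its speed limit or range.

## Working session

There is one attempt and no reset: what is moved stays moved. The work goes in short steps, Python scripts to look and compute and a tool call to move; the robot and the scene stay as the last step left them, time stands still between calls to the robot, and variables do not carry over. Pictures are saved under pics/ and viewed, and the job is handed in when it is done.

Besides the shell and the picture viewer there is one more tool, called after "Request:" as a command line: name --pt "numbers of a row" for each row, then --argument value for the rest. step_arm: Moves the arm, as the interface text tells. Its arguments: {"type":"object","properties":{"motion":{"type":"array","items":{"type":"array","items":{"type":"number"}}},"newtons":{"type":"number"}},"required":["motion"]}

```bash
mkdir -p pics; ls; python3 - <<'E'
from workcell import ctrl, imaging
import cv2,json
s=ctrl.get_state()
for k,v in s.items(): print(k,v)
for n in("scene","top"):
    d=imaging.read_camera(n)
    cv2.imwrite(f"pics/{n}0.png",d["pixels"][:,:,::-1])
    print(n,d["fx"],d["fy"],d["cx"],d["cy"],d["R"],d["t"])
E
```

```text
pics
clock 0.0
joint_pos [-1.38480208e+00  1.16518923e-01  1.44231214e+00 -1.55865650e-05
  1.58400304e+00 -3.78175637e-02]
joint_vel [-0.00047905 -0.00040989 -0.00030645 -0.00015345  0.00011206  0.00099266]
joint_efforts [-1.03571478e-03 -7.31986570e+01 -6.32490277e+01 -1.03465059e-04
  6.34008422e-03  1.47535616e-06]
position [ 0.14975214 -0.65796786  0.23051086]
tcp_rot [ 0.55299099 -0.55242626  0.44137234 -0.44070018]
contact_force [-0.19410136 -0.26696328  0.9485491 ]
moment [-0.05747694 -0.0074734   0.01147499]
gripper_width 0.0852401777608268
scene 461.9517823739254 461.9517823739254 262.916832296279 187.44055059997385 [[-0.98358571 -0.17980525  0.01514023]
 [-0.15214279  0.78129263 -0.60533825]
 [ 0.09701405 -0.59770553 -0.79582434]] [0.56772291 0.15806556 1.52421733]
top 384.64181400863305 384.64181400863305 252.8830768292191 192.4912722113945 [[-2.44964319e-04 -9.99729103e-01 -2.32735894e-02]
 [-9.94090240e-01  2.76995257e-03 -1.08521531e-01]
 [ 1.08556600e-01  2.31094641e-02 -9.93821622e-01]] [-0.0048743   0.57224352  1.14269861]
```

View pics/scene0.png

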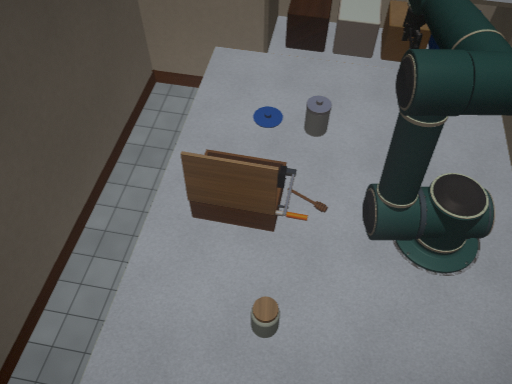

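View pics/top0.png

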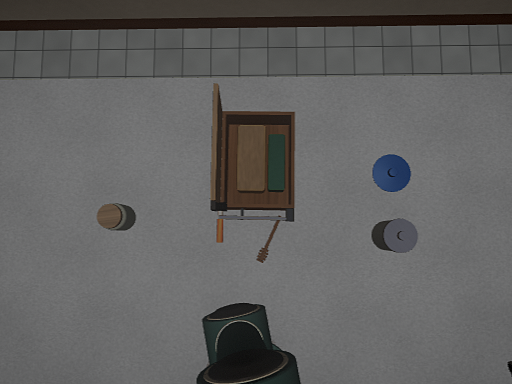

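```bash
python3 - <<'E'
import cv2
a=cv2.imread("pics/top0.png")[75:275,190:310]; cv2.imwrite("pics/t1.png",cv2.resize(cv2.convertScaleAbs(a,alpha=1.6),None,fx=3,fy=3,interpolation=cv2.INTER_CUBIC)[:600])
a=cv2.imread("pics/scene0.png")[135:245,170:340]; cv2.imwrite("pics/s1.png",cv2.resize(cv2.convertScaleAbs(a,alpha=1.6),None,fx=4.5,fy=4.5,interpolation=cv2.INTER_CUBIC))
E
```

```text
(no output)
```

View pics/t1.png

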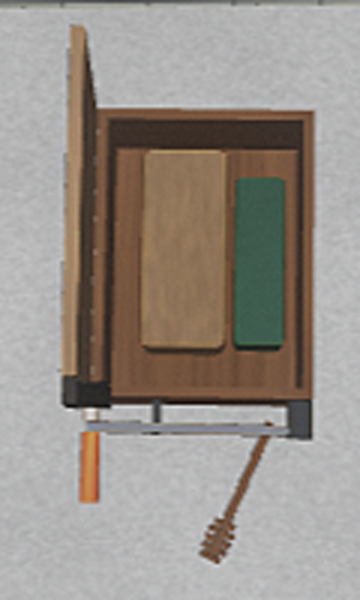

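View pics/s1.png

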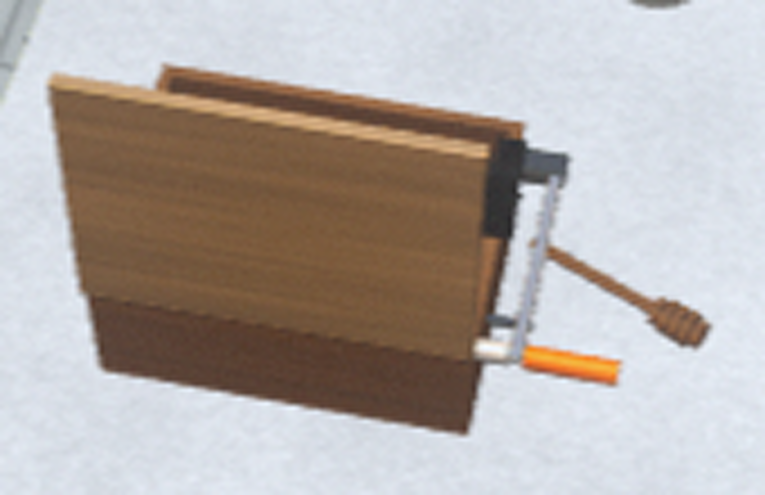

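```bash
cat > h.py <<'E'
import numpy as np,cv2
from workcell import ctrl, imaging
def ray(d,u,v):
    R=np.array(d["R"]);t=np.array(d["t"])
    c=-R.T@t; r=R.T@np.array([(u-d["cx"])/d["fx"],(v-d["cy"])/d["fy"],1.]); return c,r/np.linalg.norm(r)
def onz(d,u,v,z):
    c,r=ray(d,u,v); return c+r*(z-c[2])/r[2]
def tri(rs):
    A=np.zeros((3,3));b=np.zeros(3)
    for c,r in rs:
        P=np.eye(3)-np.outer(r,r);A+=P;b+=P@c
    X=np.linalg.solve(A,b); return X,[np.linalg.norm((np.eye(3)-np.outer(r,r))@(X-c)) for c,r in rs]
def proj(d,X):
    p=np.array(d["R"])@X+np.array(d["t"]); return d["fx"]*p[0]/p[2]+d["cx"],d["fy"]*p[1]/p[2]+d["cy"]
def orange(d):
    h=cv2.cvtColor(d["pixels"],cv2.COLOR_RGB2HSV)
    m=cv2.inRange(h,(5,170,90),(20,255,255))
    n,l,s,c=cv2.connectedComponentsWithStats(m); i=1+np.argmax(s[1:,4])
    ys,xs=np.where(l==i); p=np.c_[xs,ys].astype(float); mu=p.mean(0)
    w,V=np.linalg.eigh(np.cov((p-mu).T)); a=V[:,1]; q=(p-mu)@a
    return s[i],mu,mu+a*q.min(),mu+a*q.max()
E
python3 - <<'E'
from h import *
np.set_printoptions(precision=4,suppress=True)
T=imaging.read_camera("top");S=imaging.read_camera("scene")
a=orange(T);b=orange(S);print(a,b)
print("grip",tri([ray(T,*a[1]),ray(S,*b[1])]))
print("ends T",onz(T,*a[2],.075),onz(T,*a[3],.075)); print("ends S",onz(S,*b[2],.075),onz(S,*b[3],.075))
f=lambda x,y:(190+(x+.5)/3-.5,75+(y+.5)/3-.5)
g=lambda x,y:(170+(x+.5)/4.5-.5,135+(y+.5)/4.5-.5)
for p in[(314,110),(313,399),(66,404)]: print("rim T",onz(T,*f(*p),.112))
for p in[(164,66),(524,124)]: print("rim S",onz(S,*g(*p),.112))
for p in[(103,368),(467,433)]: print("base S",onz(S,*g(*p),0))
print("lid top corner far",tri([ray(T,*f(70,26)),ray(S,*g(50,77))]))
for n,p in dict(can=(400,236)).items(): print(n,onz(T,*p,.148))
print("jar",onz(T,109,216,.12),"dipper",onz(T,*f(215,548),.014),onz(T,*f(267,425),.005))
print(ctrl.get_state()["clock"])
E
```

```text
(array([222, 219,   1,  11,  11], dtype=int32), array([222., 224.]), array([222., 219.]), array([222., 229.])) (array([287, 212,  20,   8,  92], dtype=int32), array([296.3587, 215.3804]), array([306.1545, 217.1394]), array([286.7043, 213.6469]))
grip (array([0.4664, 0.0802, 0.1062]), [np.float64(0.007988352898095392), np.float64(0.007988352898095399)])
ends T [0.4898 0.0835 0.075 ] [0.4607 0.0832 0.075 ]
ends S [0.4275 0.06   0.075 ] [0.4903 0.0585 0.075 ]
rim T [ 0.7998 -0.1279  0.112 ]
rim T [ 0.52   -0.1236  0.112 ]
rim T [0.5157 0.1092 0.112 ]
rim S [ 0.8011 -0.1276  0.112 ]
rim S [ 0.522  -0.1231  0.112 ]
base S [0.8038 0.0789 0.    ]
base S [0.5268 0.0836 0.    ]
lid top corner far (array([0.7997, 0.0811, 0.3288]), [np.float64(0.0014379458710988874), np.float64(0.0014379458710987963)])
can [ 0.4407 -0.4041  0.148 ]
jar [0.4969 0.3988 0.12  ] dipper [ 0.3758 -0.031   0.014 ] [ 0.5007 -0.0849  0.005 ]
0.2
```

```bash
cat >> h.py <<'E'
from scipy.spatial.transform import Rotation as Ro
def rot(s): q=s["tcp_rot"]; return Ro.from_quat([q[1],q[2],q[3],q[0]])
def orange2(d):
    h=cv2.cvtColor(d["pixels"],cv2.COLOR_RGB2HSV)
    m=cv2.inRange(h,(4,150,60),(20,255,255))
    n,l,s,c=cv2.connectedComponentsWithStats(m)
    i=1+np.argmax(s[1:,4]); ys,xs=np.where(l==i); p=np.c_[xs,ys].astype(float); mu=p.mean(0)
    w,V=np.linalg.eigh(np.cov((p-mu).T)); a=V[:,1]; q=(p-mu)@a
    return s[i],mu,mu+a*(q.min()-.5),mu+a*(q.max()+.5)
E
python3 - <<'E'
from h import *
np.set_printoptions(precision=4,suppress=True)
T=imaging.read_camera("top");S=imaging.read_camera("scene")
a=orange2(T);b=orange2(S);print(a,b)
print("grip",tri([ray(T,*a[1]),ray(S,*b[1])]))
print("near",tri([ray(T,*a[3]),ray(S,*b[2])])); print("far",tri([ray(T,*a[2]),ray(S,*b[3])]))
print(T["pixels"][215:246:3,220])
# model prediction
c=np.array([.663,-.022]);y=-.017;M=np.array([[np.cos(y),-np.sin(y)],[np.sin(y),np.cos(y)]])
for th in(0,.05,.1):
  for x in(-.240,-.174):
    P=np.r_[c+M@[x,-.095+.2025*np.cos(th)],.075+.2025*np.sin(th)]; print(th,P,proj(T,P),proj(S,P))
s=ctrl.get_state(); print(rot(s).as_matrix())
E
```

```text
(array([217, 219,   6,  23, 104], dtype=int32), array([219.8365, 231.0481]), array([220.3615, 218.4314]), array([219.3975, 241.6002])) (array([286, 212,  21,   8, 100], dtype=int32), array([296.45, 215.47]), array([306.8071, 217.3862]), array([285.5912, 213.461 ]))
grip (array([0.4562, 0.0854, 0.1131]), [np.float64(0.0017505868684009824), np.float64(0.0017505868684010869)])
near (array([0.4253, 0.0863, 0.1131]), [np.float64(0.00029024254845677323), np.float64(0.0002902425484567445)])
far (array([0.491 , 0.0842, 0.1129]), [np.float64(0.0010916502393639685), np.float64(0.0010916502393639122)])
[[ 67  59  55]
 [ 89  91  88]
 [121  96  54]
 [122  94  54]
 [121  91  52]
 [121  86  49]
 [121  82  47]
 [120  79  46]
 [121  77  46]
 [115  89  68]
 [112 112 112]]
0 [0.4249 0.0896 0.075 ] (np.float64(219.71515241813984), np.float64(241.41808552316985)) (np.float64(305.81791610546395), np.float64(224.97697173195732))
0 [0.4909 0.0884 0.075 ] (np.float64(220.30434948601123), np.float64(218.6470024963536)) (np.float64(285.1268178477389), np.float64(221.3393094121902))
0.05 [0.4249 0.0893 0.0851] (np.float64(219.41946125534736), np.float64(241.4825729076559)) (np.float64(306.1175938203783), np.float64(223.1598440325357))
0.05 [0.4908 0.0882 0.0851] (np.float64(220.01587980469827), np.float64(218.50524244656106)) (np.float64(285.3123614451259), np.float64(219.5112276140815))
0.1 [0.4248 0.0886 0.0952] (np.float64(219.2962314274484), np.float64(241.55115317646374)) (np.float64(306.442652765578), np.float64(221.19351312145673))
0.1 [0.4908 0.0874 0.0952] (np.float64(219.8988806890493), np.float64(218.36404939505798)) (np.float64(285.5265691894125), np.float64(217.53536821103836))
[[ 0.2219 -0.0001  0.9751]
 [-0.9751  0.0003  0.2219]
 [-0.0003 -1.      0.    ]]
```

```bash
cat >> h.py <<'E'
def d(*P):
    s=ctrl.get_state();M=rot(s).as_matrix()
    for p in P: print(p,np.round(M.T@(np.array(p)-s["position"])*1000,1))
E
python3 -c "
from h import *
d((.15,-.658,.32),(.3,-.4,.33),(.4,-.2,.33),(.445,.086,.30))"
```

```text
(0.15, -0.658, 0.32) [ -0.1 -88.9   0.2]
(0.3, -0.4, 0.33) [-218.4  -98.9  203.8]
(0.4, -0.2, 0.33) [-391.2  -98.8  345.6]
(0.445, 0.086, 0.3) [-660.1  -68.7  453. ]
```

Request:
step_arm --pt "0 -50 0 0 0 0 0" --pt "-20 -95 20 0 0 0 0" --pt "-70 -99 65 0 0 0 0" --pt "-120 -99 110 0 0.03 0 0" --pt "-170 -99 160 0 0.06 0 0" --pt "-218 -99 204 0 0.09 0 0" --pt "-265 -99 242 0 0.12 0 0" --pt "-310 -99 280 0 0.15 0 0" --pt "-350 -99 313 0 0.18 0 0" --pt "-391 -99 346 0 0.21 0 0" --pt "-450 -95 370 0 0.241 0 0" --pt "-510 -90 393 0 0.241 0 0" --pt "-570 -80 417 0 0.241 0 0" --pt "-620 -70 438 0 0.241 0 0" --pt "-660 -69 453 0 0.241 0 0" --pt "-660 -69 453 0 0.241 0 0" --pt "-660 -69 453 0 0.241 0 0" --pt "-660 -69 453 0 0.241 0 0" --newtons 20

```text
clock: 2.55
position: [0.445, 0.085, 0.3005]
tcp_rot: [-0.495, 0.495, -0.505, 0.505]
contact_force: [-0.6, -0.3, -0.8]
gripper_width: 0.0857
```

```bash
python3 -c "
from h import *
s=ctrl.get_state();print(s['clock'],s['position'],s['joint_pos'],s['contact_force']);print(rot(s).as_matrix().round(3))
d((.445,.086,.094))
T=imaging.read_camera('scene');cv2.imwrite('pics/s2.png',T['pixels'][:,:,::-1])"
```

```text
2.55 [0.44503232 0.08499099 0.30052036] [ 1.32455708e-01 -3.85379389e-01  1.78310510e+00 -9.92976065e-05
  1.74347320e+00  1.72181654e+00] [-0.63395749 -0.25666964 -0.84514929]
[[-0.019  0.     1.   ]
 [-1.    -0.    -0.019]
 [ 0.    -1.     0.   ]]
(0.445, 0.086, 0.094) [-1.000e+00  2.065e+02 -1.000e-01]
```

View pics/s2.png

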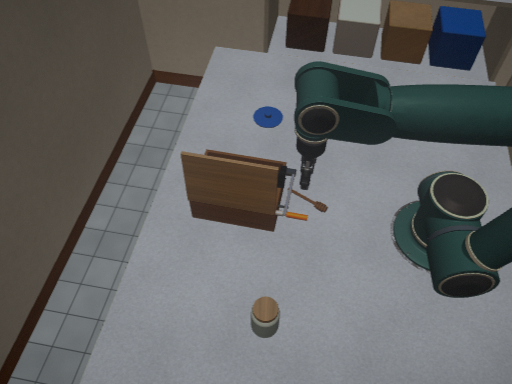

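```bash
python3 -c "
from h import *
S=imaging.read_camera('scene')
for z in (.3,.32,.373,.4,.45,.5,.55,.6): print(z,proj(S,np.array([.445,.085,z])), [round(proj(S,np.array([x,.085,z]))[0]) for x in (.395,.495)])
T=S['pixels'][40:220,240:400,::-1];cv2.imwrite('pics/s3.png',cv2.resize(cv2.convertScaleAbs(T,alpha=2.),None,fx=3,fy=3))"
```

```text
0.3 (np.float64(306.039985348301), np.float64(178.46438674861716)) [324, 288]
0.32 (np.float64(306.694741832862), np.float64(173.91924009010248)) [325, 289]
0.373 (np.float64(308.5124879976881), np.float64(161.30092610329822)) [327, 290]
0.4 (np.float64(309.48771125914817), np.float64(154.53118368356016)) [329, 290]
0.45 (np.float64(311.389209473756), np.float64(141.33148507791566)) [331, 292]
0.5 (np.float64(313.4259805221808), np.float64(127.19275817227211)) [334, 293]
0.55 (np.float64(315.61299178603633), np.float64(112.01110335489119)) [337, 294]
0.6 (np.float64(317.96750331031654), np.float64(95.66670595011904)) [340, 296]
```

View pics/s3.png

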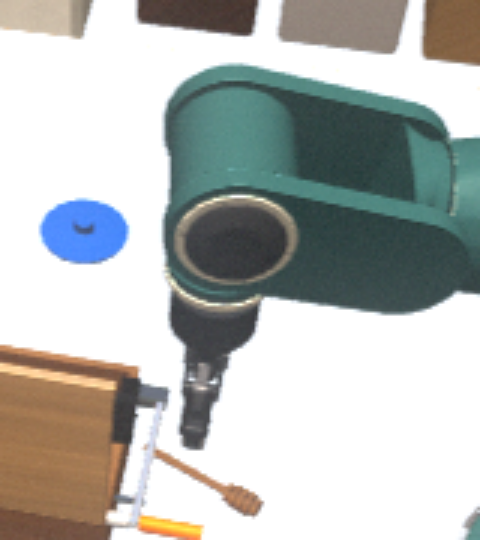

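Request:
step_arm --pt "-1 0 4 0.1 0 0 0" --pt "-1 30 4 0.2 0 0 0" --pt "-1 70 4 0.2 0 0 0" --pt "-1 110 4 0.2 0 0 0" --pt "-1 150 4 0.2 0 0 0" --pt "-1 180 4 0.2 0 0 0" --pt "-1 206 4 0.2 0 0 0" --pt "-1 206 4 0.2 0 0 0" --pt "-1 206 4 0.2 0 0 0"

```text
clock: 3.78
position: [0.4495, 0.0866, 0.0956]
tcp_rot: [-0.543, 0.443, -0.451, 0.553]
contact_force: [-0.6, -0.4, -0.1]
gripper_width: 0.085
```

```bash
python3 -c "
from h import *
s=ctrl.get_state();print(s['clock'],s['position'],s['joint_pos'],s['contact_force']);print(rot(s).as_matrix().round(3))
T=imaging.read_camera('scene')['pixels'][60:260,150:400,::-1];cv2.imwrite('pics/s4.png',cv2.resize(cv2.convertScaleAbs(T,alpha=2.),None,fx=3,fy=3))"
```

```text
3.775 [0.44951928 0.08658143 0.09560722] [ 0.15636158 -0.45294528  2.17091465 -0.03660426  1.22555549  1.75397849] [-0.58875907 -0.3793185  -0.09695427]
[[-0.018  0.2    0.98 ]
 [-1.    -0.003 -0.018]
 [-0.    -0.98   0.2  ]]
```

View pics/s4.png

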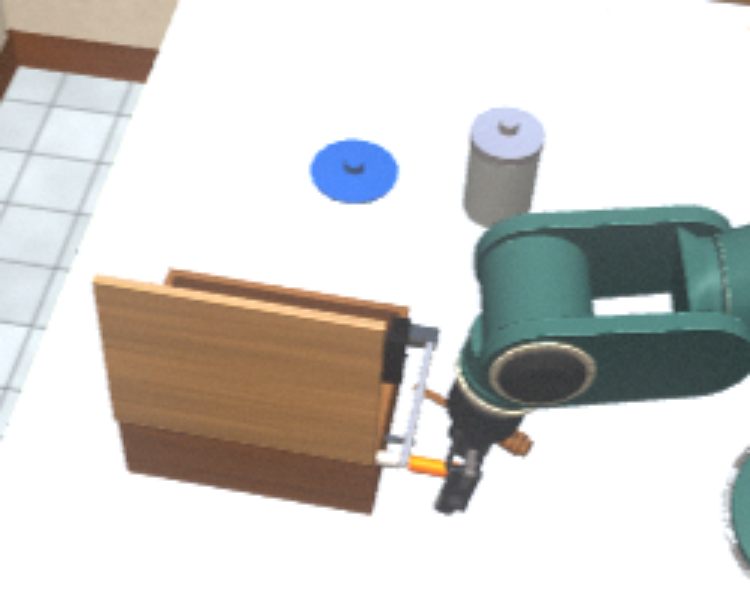

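The fingers straddle the orange grip, with clear space to the lid. Closing.

Request:
step_arm --pt "0 0 0 0 0 0 255" --pt "0 0 0 0 0 0 255" --pt "0 0 0 0 0 0 255" --pt "0 0 0 0 0 0 255" --pt "0 0 0 0 0 0 255" --pt "0 0 0 0 0 0 255" --pt "0 0 0 0 0 0 255" --pt "0 0 0 0 0 0 255" --newtons 20

```text
clock: 4.82
position: [0.449, 0.0864, 0.0942]
tcp_rot: [-0.542, 0.444, -0.451, 0.552]
contact_force: [1.0, -5.3, -1.5]
gripper_width: 0.0171
```

```bash
python3 -c "
from h import *
s=ctrl.get_state();p=s['position'];M=rot(s).as_matrix();g=p-.019*M[:,1];print(s['clock'],p,g,s['contact_force'],s['gripper_width'])
yw=-.017
c=np.array([.663,-.022])
B=np.array([[np.cos(yw),-np.sin(yw),0],[np.sin(yw),np.cos(yw),0],[0,0,1]])
b=B.T@(g-np.r_[c,0]);print('bin',b); th0=np.arctan2(b[2]-.075,b[1]+.095);r=np.hypot(b[2]-.075,b[1]+.095);print(th0,r)
P=lambda th:np.r_[c,0]+B@np.array([b[0],-.095+.2025*np.cos(th),.075+.2025*np.sin(th)])
for th in np.linspace(th0,1.07,15): print(round(th,3),np.round(M.T@(P(th)-P(th0))*1000,1))
"
```

```text
4.825 [0.44900678 0.08640087 0.09415075] [0.44523624 0.08648581 0.11277267] [ 1.0474924  -5.33797473 -1.46225583] 0.0170890913468119
bin [-0.21957647  0.10476833  0.11277267]
0.1868761344701593 0.2033080404330925
0.187 [0. 0. 0.]
0.25 [  2.8 -12.2   2.5]
0.313 [  6.3 -24.2   4.9]
0.376 [ 10.7 -36.    7.3]
0.439 [ 15.7 -47.5   9.6]
0.502 [ 21.5 -58.7  11.9]
0.565 [ 28.1 -69.4  14.1]
0.628 [ 35.2 -79.8  16.2]
0.692 [ 43.1 -89.6  18.2]
0.755 [ 51.5 -99.   20.1]
0.818 [  60.6 -107.9   21.9]
0.881 [  70.2 -116.1   23.5]
0.944 [  80.3 -123.8   25.1]
1.007 [  90.9 -130.8   26.5]
1.07 [ 101.9 -137.1   27.8]
```

Request:
step_arm --pt "3 -12 2 0 0 0 255" --pt "6 -24 5 0 0 0 255" --pt "11 -36 7 0 0 0 255" --pt "16 -48 10 0 0 0 255" --pt "22 -59 12 0 0 0 255" --pt "28 -69 14 0 0 0 255" --pt "35 -80 16 0 0 0 255" --pt "43 -90 18 0 0 0 255" --pt "52 -99 20 0 0 0 255" --pt "61 -108 22 0 0 0 255" --pt "70 -116 24 0 0 0 255" --pt "80 -124 25 0 0 0 255" --pt "80 -124 25 0 0 0 255"

```text
clock: 6.45
position: [0.4481, 0.0071, 0.2236]
tcp_rot: [-0.544, 0.442, -0.451, 0.552]
contact_force: [-1.6, 10.3, 11.7]
gripper_width: 0.0171
```

```bash
cat >> h.py <<'E'
def chk():
    s=ctrl.get_state();p=s['position'];M=rot(s).as_matrix();g=p-.019*M[:,1]
    yw=-.017;c=np.array([.663,-.022])
    B=np.array([[np.cos(yw),-np.sin(yw),0],[np.sin(yw),np.cos(yw),0],[0,0,1]])
    b=B.T@(g-np.r_[c,0]);th0=np.arctan2(b[2]-.075,b[1]+.095);r=np.hypot(b[2]-.075,b[1]+.095)
    print(s['clock'],'F',s['contact_force'].round(2),'w',s['gripper_width'],'bin',b.round(4),'th,r',th0,r)
    P=lambda th:np.r_[c,0]+B@np.array([b[0],-.095+r*np.cos(th),.075+r*np.sin(th)])
    for th in (.97,1.0,1.03,1.06,1.07): print(th,np.round(M.T@(P(th)-P(th0))*1000,1))
def snap(f,r0,r1,c0,c1,cam='scene',k=3):
    I=imaging.read_camera(cam);T=I['pixels'][r0:r1,c0:c1,::-1];cv2.imwrite(f,cv2.resize(cv2.convertScaleAbs(T,alpha=1.8),None,fx=k,fy=k,interpolation=cv2.INTER_CUBIC)); return I
E
python3 -c "
from h import *
chk();snap('pics/s5.png',60,260,150,400);snap('pics/t5.png',60,260,150,400,'top')"
```

```text
6.45 F [-1.64 10.32 11.72] w 0.017116715262507926 bin [-0.2192  0.0254  0.2422] th,r 0.9469540867394262 0.20603639124238934
0.97 [ 3.9 -2.7  0.6]
1.0 [ 9.  -6.   1.2]
1.03 [14.3 -9.2  1.9]
1.06 [ 19.6 -12.3   2.5]
1.07 [ 21.4 -13.3   2.7]
```

View pics/s5.png

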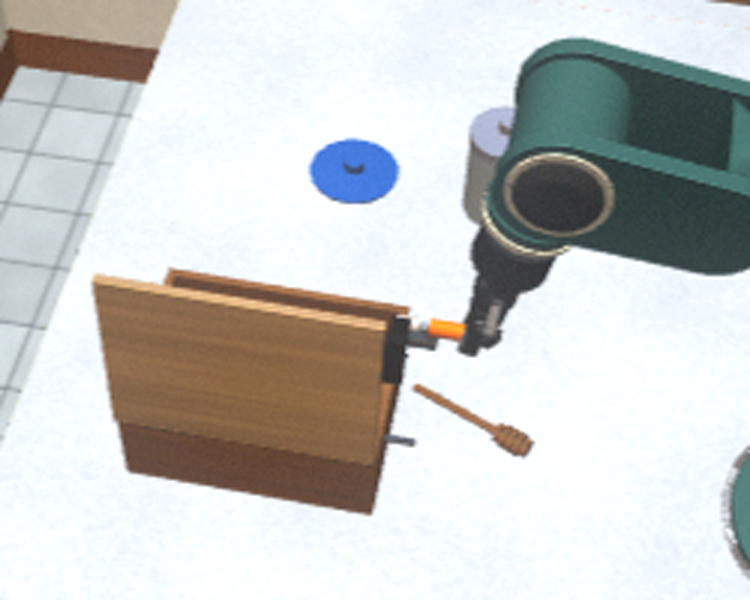

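Request:
step_arm --pt "1 -5 1 0 0 0 255" --pt "5 -8 1 0 0 0 255" --pt "9 -10 2 0 0 0 255" --pt "14 -13 2 0 0 0 255" --pt "18 -15 3 0 0 0 255" --pt "18 -15 3 0 0 0 255" --pt "18 -15 3 0 0 0 255"

```text
clock: 7.42
position: [0.4473, -0.011, 0.2367]
tcp_rot: [-0.543, 0.443, -0.451, 0.552]
contact_force: [2.9, 3.0, 4.2]
gripper_width: 0.0175
```

```bash
python3 -c "
from h import *
chk()"
```

```text
7.425 F [2.92 2.99 4.19] w 0.017478315530817766 bin [-0.2196  0.0073  0.2553] th,r 1.0547767301075617 0.20734373305103368
0.97 [-14.9   9.1  -1.9]
1.0 [-9.7  5.8 -1.2]
1.03 [-4.4  2.5 -0.5]
1.06 [ 0.9 -0.5  0.1]
1.07 [ 2.8 -1.5  0.3]
```

Request:
step_arm --pt "2 -1 0 0 0 0 255" --pt "5 -3 0 0 0 0 255" --pt "5 -3 0 0 0 0 255" --pt "5 -3 0 0 0 0 255"

```text
clock: 7.92
position: [0.447, -0.0159, 0.2397]
tcp_rot: [-0.543, 0.443, -0.451, 0.552]
contact_force: [7.3, 1.9, 3.6]
gripper_width: 0.0167
```

```bash
python3 -c "
from h import *
chk()"
```

```text
7.925 F [7.29 1.93 3.58] w 0.016698599901051617 bin [-0.2199  0.0024  0.2583] th,r 1.0824519599679379 0.20755264217559502
0.97 [-20.   11.8  -2.4]
1.0 [-14.8   8.5  -1.7]
1.03 [-9.5  5.3 -1.1]
1.06 [-4.1  2.2 -0.4]
1.07 [-2.3  1.2 -0.2]
```

Request:
step_arm --pt "0 0 0 0 0 0 0" --pt "0 0 0 0 0 0 0" --pt "0 0 0 0 0 0 0" --pt "0 0 0 0 0 0 0" --pt "0 0 0 0 0 0 0" --pt "0 0 0 0 0 0 0" --pt "0 -20 0 0 0 0 0" --pt "0 -50 0 0 0 0 0" --pt "0 -90 0 0 0 0 0" --pt "0 -130 0 0 0 0 0" --pt "0 -170 0 0 0 0 0" --pt "0 -170 0 0 0 0 0"

```text
clock: 9.43
position: [0.4123, -0.0156, 0.4102]
tcp_rot: [-0.544, 0.442, -0.45, 0.554]
contact_force: [-0.7, 0.4, -0.4]
gripper_width: 0.0855
```

```bash
python3 -c "
from h import *
S=snap('pics/s6.png',60,260,150,400);T=snap('pics/t6.png',60,260,150,400,'top')
a=orange2(T);b=orange2(S);print(a,b)
print(tri([ray(T,*a[1]),ray(S,*b[1])]))
for th in (.97,1.02,1.06,1.08):
  P=np.array([.663-.207,-.022-.095+.2025*np.cos(th)+.0035,.075+.2025*np.sin(th)]);print(th,P,proj(T,P),proj(S,P))
"
```

```text
(array([252, 217,   7,  27, 154], dtype=int32), array([255.11038961, 230.56493506]), array([255.71447086, 216.40206198]), array([254.55401166, 243.60938946])) (array([294, 158,  22,   8, 105], dtype=int32), array([305.1047619, 161.2      ]), array([315.84268889, 163.01834868]), array([293.78365422, 159.28289615]))
(array([ 0.45535353, -0.01633544,  0.25443917]), [np.float64(0.00100684883029011), np.float64(0.0010068488302900655)])
0.97 [0.456      0.00097316 0.24203936] (np.float64(248.1979076024689), np.float64(229.9477264768663)) (np.float64(304.13125806981833), np.float64(168.2716008336623))
1.02 [ 0.456      -0.00751839  0.24755187] (np.float64(251.5693357702346), np.float64(229.91961205312202)) (np.float64(304.6512658460272), np.float64(164.93346990405948))
1.06 [ 0.456      -0.0145034   0.25165199] (np.float64(254.37653340666452), np.float64(229.89833853921306)) (np.float64(305.0658330803879), np.float64(162.28464656767625))
1.08 [ 0.456      -0.01805601  0.25359646] (np.float64(255.8149011955618), np.float64(229.88813118160306)) (np.float64(305.27231032678884), np.float64(160.96954406342226))
```

View pics/s6.png

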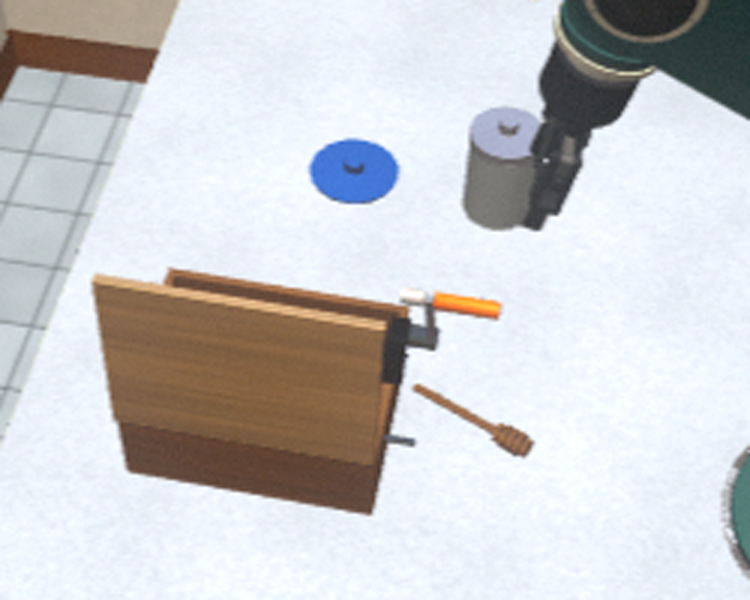

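View pics/t6.png

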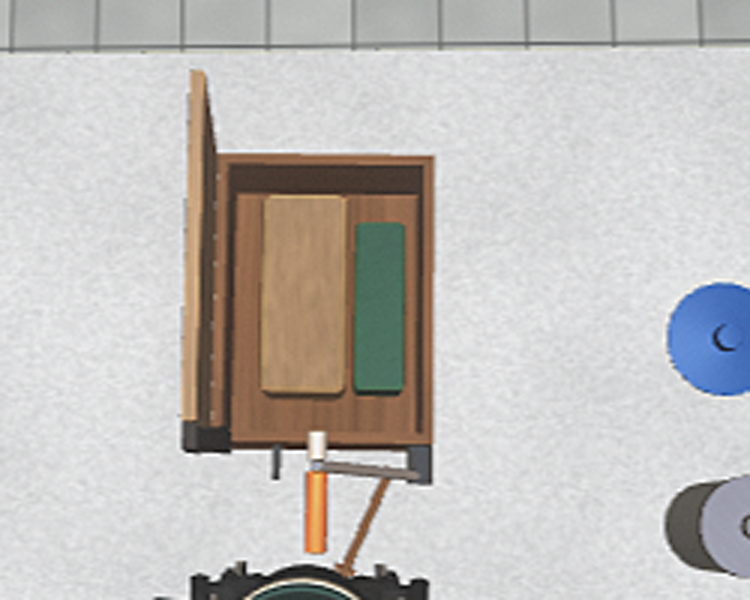

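```bash
python3 -c "
from h import *
S=imaging.read_camera('scene');T=imaging.read_camera('top')
f=lambda x,y:(150+(x+.5)/3-.5,60+(y+.5)/3-.5)
print('far outer top',tri([ray(T,*f(191,70)),ray(S,*f(94,279))]))
print('near outer',tri([ray(T,*f(184,421)),ray(S,*f(384,330))]), onz(T,*f(184,421),.322))
print('inner far',onz(T,*f(204,72),.322))
s=ctrl.get_state();M=rot(s).as_matrix();print(s['position'])
d((.43,.05,.45),(.52,.16,.45),(.60,.20,.42))
"
```

```text
far outer top (array([0.80071144, 0.08079526, 0.32505593]), [np.float64(0.00018568371165749519), np.float64(0.00018568371165741628)])
near outer (array([0.52460936, 0.08401628, 0.31824426]), [np.float64(0.0008514969172513056), np.float64(0.0008514969172511734)]) [0.52341729 0.0835045  0.322     ]
inner far [0.80001706 0.07087854 0.322     ]
[ 0.41260771 -0.01553161  0.40500541]
(0.43, 0.05, 0.45) [-65.8 -40.9  24.8]
(0.52, 0.16, 0.45) [-177.4  -23.5  111.2]
(0.6, 0.2, 0.42) [-218.7   21.6  183. ]
```

Request:
step_arm --pt "-30 -35 12 0 0 0 255" --pt "-66 -41 25 -0.1 0 0 255" --pt "-105 -35 55 -0.2 0 0 255" --pt "-140 -30 85 -0.2 0 0 255" --pt "-177 -24 111 -0.2 0 0 255" --pt "-200 0 147 -0.2 0 0 255" --pt "-219 22 183 -0.2 0 0 255" --pt "-219 22 183 -0.2 0 0 255" --pt "-219 22 183 -0.2 0 0 255"

```text
clock: 10.75
position: [0.6, 0.2002, 0.4199]
tcp_rot: [0.495, -0.496, 0.504, -0.504]
contact_force: [-0.4, -0.2, 0.8]
gripper_width: -0.0002
```

```bash
python3 -c "
from h import *
s=ctrl.get_state();print(s['clock'],s['position'],s['joint_pos'],s['contact_force'],s['gripper_width']);print(rot(s).as_matrix().round(3))
snap('pics/s7.png',60,260,150,400)
d((.6,.15,.295),(.6,.11,.295))
"
```

```text
10.75 [0.59999938 0.20017564 0.41991796] [ 2.81700378e-01  3.68929027e-02  1.22240437e+00 -2.87637214e-05
  1.88352204e+00  1.86961126e+00] [-0.44342217 -0.16956442  0.75864646] -0.00016697793119497504
[[-0.017 -0.001  1.   ]
 [-1.    -0.    -0.017]
 [ 0.    -1.    -0.001]]
(0.6, 0.15, 0.295) [ 50.  125.9   1.1]
(0.6, 0.11, 0.295) [ 90.  125.9   1.8]
```

View pics/s7.png

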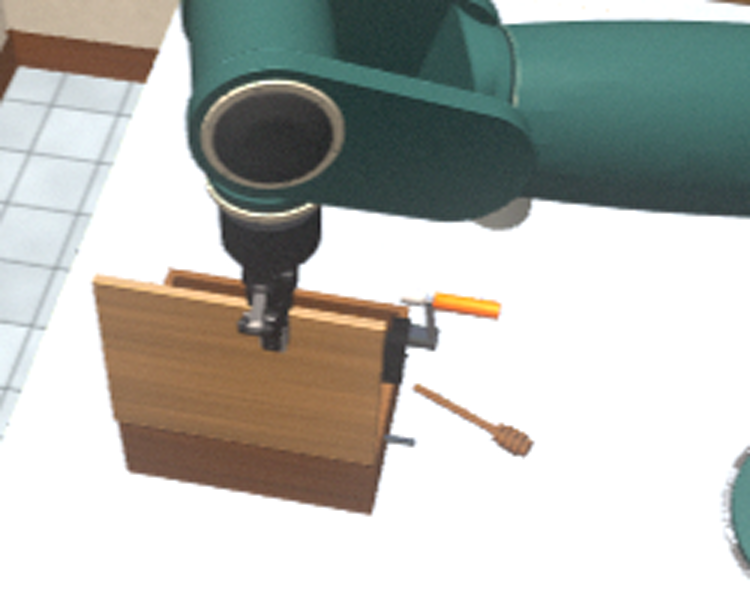

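Request:
step_arm --pt "20 50 0 0 0 0 255" --pt "40 90 1 0 0 0 255" --pt "50 126 1 0 0 0 255" --pt "65 126 1 0 0 0 255" --pt "80 126 1 0 0 0 255" --pt "88 126 1 0 0 0 255" --pt "88 126 1 0 0 0 255"

```text
clock: 11.68
position: [0.5999, 0.1118, 0.2957]
tcp_rot: [-0.496, 0.495, -0.504, 0.505]
contact_force: [-0.3, 0.5, -0.0]
gripper_width: 0.0001
```

```bash
python3 -c "
from h import *
s=ctrl.get_state();print(s['clock'],s['position'],s['contact_force'])
snap('pics/t8.png',60,260,150,400,'top')
snap('pics/s8.png',60,260,150,400)
"
```

```text
11.675 [0.59992675 0.1117539  0.2956796 ] [-0.34874836  0.52054177 -0.0087644 ]
```

View pics/s8.png

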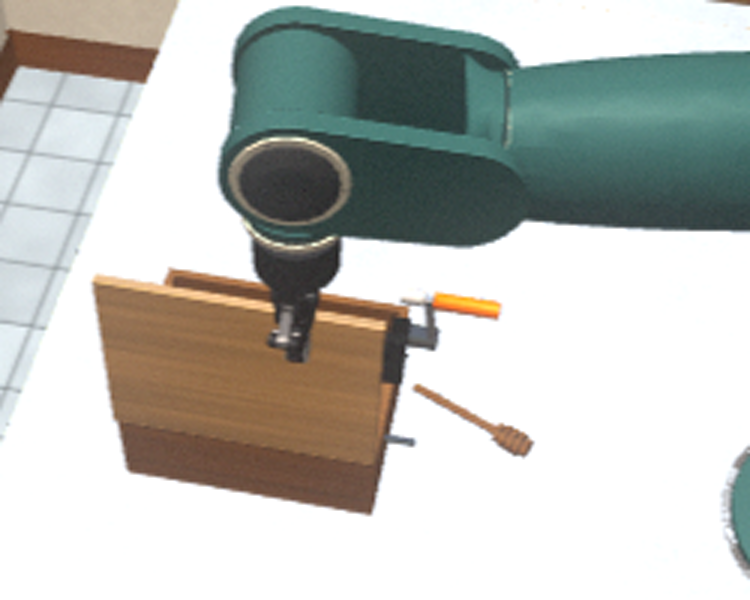

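Request:
step_arm --pt "4 0 0 0 0 0 255" --pt "8 0 0 0 0 0 255" --pt "12 0 0 0 0 0 255" --pt "15 0 0 0 0 0 255" --pt "18 0 0 0 0 0 255" --pt "21 0 0 0 0 0 255" --pt "24 0 0 0 0 0 255"

```text
clock: 12.65
position: [0.5993, 0.0881, 0.2944]
tcp_rot: [0.496, -0.496, 0.504, -0.504]
contact_force: [0.0, 0.5, -0.8]
gripper_width: -0.0001
```

```bash
python3 -c "
from h import *
s=ctrl.get_state();print(s['clock'],s['position'],s['contact_force'])
snap('pics/s9.png',60,260,150,400)
"
```

```text
12.65 [0.5992629  0.08805071 0.29443492] [ 0.00192513  0.48413042 -0.81350232]
```

View pics/s9.png

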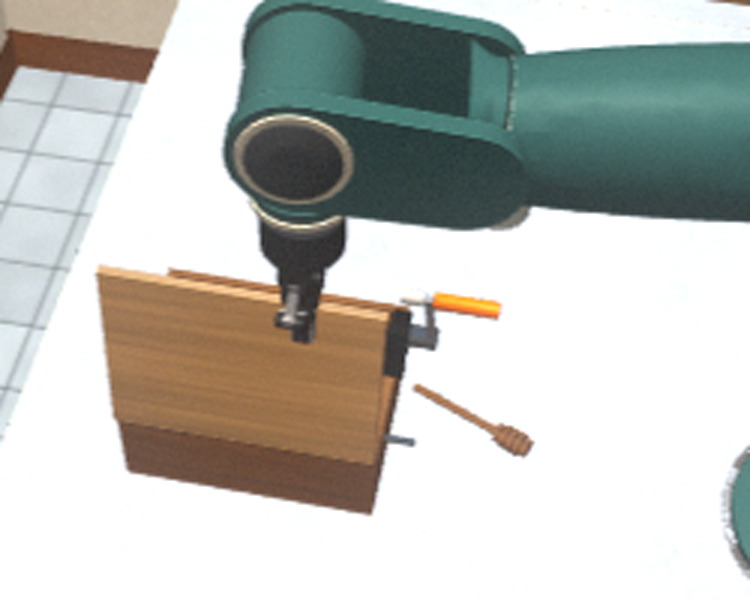

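Request:
step_arm --pt "3 0 0 0 0 0 255" --pt "6 0 0 0 0 0 255" --pt "9 0 0 0 0 0 255" --pt "12 0 0 0 0 0 255" --pt "15 0 0 0 0 0 255" --pt "15 0 0 0 0 0 255" --pt "15 0 0 0 0 0 255"

```text
clock: 13.58
position: [0.599, 0.0732, 0.2945]
tcp_rot: [-0.496, 0.496, -0.504, 0.504]
contact_force: [0.1, -0.6, -0.3]
gripper_width: -0.0003
```

```bash
python3 -c "
from h import *
s=ctrl.get_state();print(s['clock'],s['position'],s['contact_force'])
snap('pics/s10.png',60,260,150,400)
"
```

```text
13.575 [0.59900026 0.07321577 0.29445199] [ 0.09829641 -0.6122846  -0.26439473]
```

View pics/s10.png

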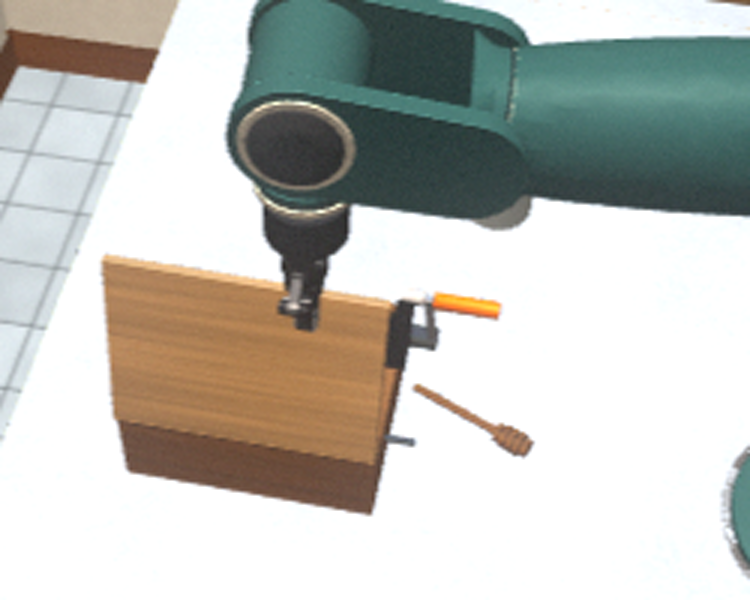

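Request:
step_arm --pt "0 0 0 0 0 0 255" --pt "0 0 0 0 0 0 255" --pt "0 0 0 0 0 0 255" --pt "0 0 0 0 0 0 255"

```text
clock: 14.12
position: [0.599, 0.0733, 0.2944]
tcp_rot: [-0.496, 0.496, -0.504, 0.504]
contact_force: [-0.8, 0.5, -0.3]
gripper_width: 0.0002
```

```bash
python3 -c "
from h import *
s=ctrl.get_state();print(s['clock'],s['position'],s['contact_force'])
snap('pics/s11.png',60,260,150,400)
"
```

```text
14.125 [0.59903331 0.07326823 0.29443699] [-0.80768195  0.53132836 -0.32968082]
```

View pics/s11.png

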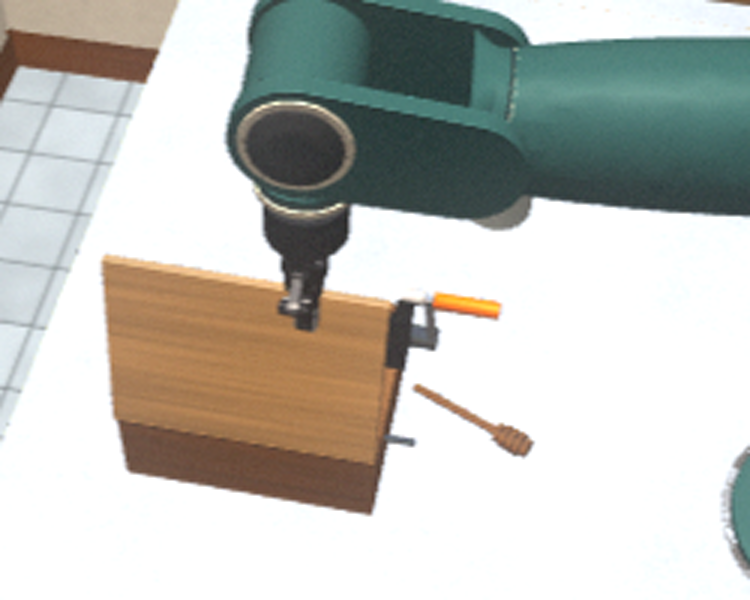

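Request:
step_arm --pt "3 0 0 0 0 0 255" --pt "6 0 0 0 0 0 255" --pt "9 0 0 0 0 0 255" --pt "12 0 0 0 0 0 255" --pt "15 0 0 0 0 0 255" --pt "15 0 0 0 0 0 255" --pt "15 0 0 0 0 0 255" --pt "15 0 0 0 0 0 255" --pt "15 0 0 0 0 0 255"

```text
clock: 15.3
position: [0.5988, 0.0583, 0.2945]
tcp_rot: [0.496, -0.496, 0.504, -0.504]
contact_force: [-0.4, -0.4, -0.1]
gripper_width: -0.0004
```

```bash
python3 -c "
from h import *
s=ctrl.get_state();print(s['clock'],s['position'],s['contact_force'])
snap('pics/s12.png',60,260,150,400)
"
```

```text
15.3 [0.59875198 0.05833223 0.29445453] [-0.41307905 -0.35530955 -0.05434342]
```

View pics/s12.png

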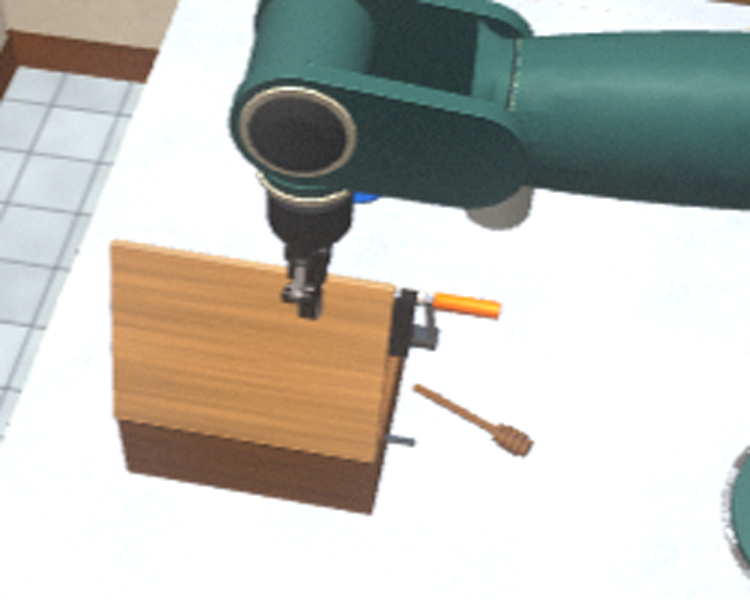

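Request:
step_arm --pt "-3 0 0 0 0 0 255" --pt "-6 0 0 0 0 0 255" --pt "-6 0 0 0 0 0 255" --pt "-6 0 0 0 0 0 255"

```text
clock: 15.85
position: [0.5988, 0.0643, 0.2945]
tcp_rot: [-0.496, 0.496, -0.504, 0.504]
contact_force: [0.6, -0.6, 0.2]
gripper_width: -0.0001
```

```bash
python3 -c "
from h import *
s=ctrl.get_state();print(s['clock'],s['position'],s['contact_force'])
snap('pics/s13.png',60,260,150,400)
"
```

```text
15.85 [0.59884753 0.06429321 0.29445717] [ 0.61337397 -0.58442816  0.2248891 ]
```

View pics/s13.png

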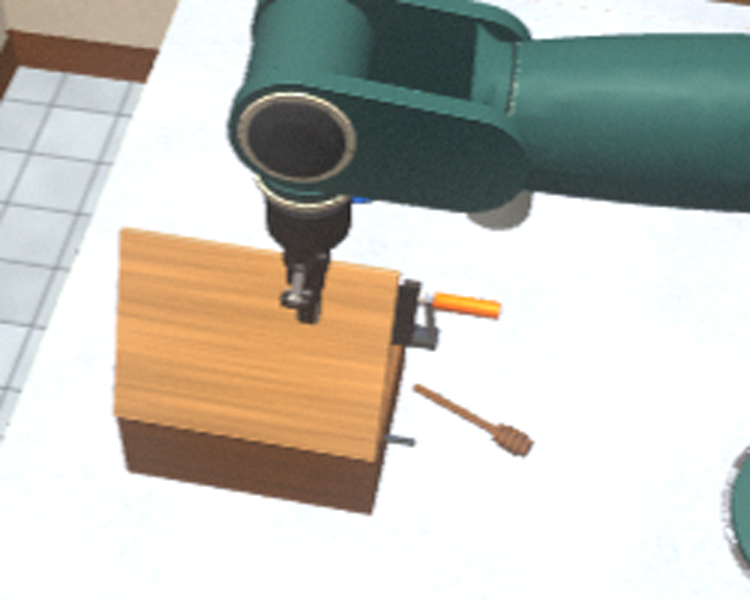

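The lid is sinking by itself, away from the fingers. I'll back off behind and up while it settles.

Request:
step_arm --pt "-20 0 0 0 0 0 255" --pt "-50 0 0 0 0 0 255" --pt "-80 -20 0 0 0 0 255" --pt "-90 -60 0 0 0 0 255" --pt "-90 -110 0 0 0 0 255" --pt "-90 -150 0 0 0 0 255" --pt "-90 -150 0 0 0 0 255" --pt "-90 -150 0 0 0 0 255" --pt "-90 -150 0 0 0 0 255" --pt "-90 -150 0 0 0 0 255" --pt "-90 -150 0 0 0 0 255" --pt "-90 -150 0 0 0 0 255"

```text
clock: 17.4
position: [0.6004, 0.1542, 0.4444]
tcp_rot: [0.496, -0.496, 0.504, -0.504]
contact_force: [0.0, -0.0, -0.3]
gripper_width: -0.0003
```

```bash
python3 -c "
from h import *
s=ctrl.get_state();print(s['clock'],s['position'],s['contact_force'])
S=snap('pics/s14.png',60,260,150,400);T=snap('pics/t14.png',60,260,150,400,'top')
print(orange2(S)[1],orange2(T)[1])
"
```

```text
17.4 [0.6003948  0.15419825 0.44435729] [ 0.0243782  -0.04389121 -0.26551959]
[304.89622642 161.14150943] [255.37815126 230.41176471]
```

View pics/s14.png

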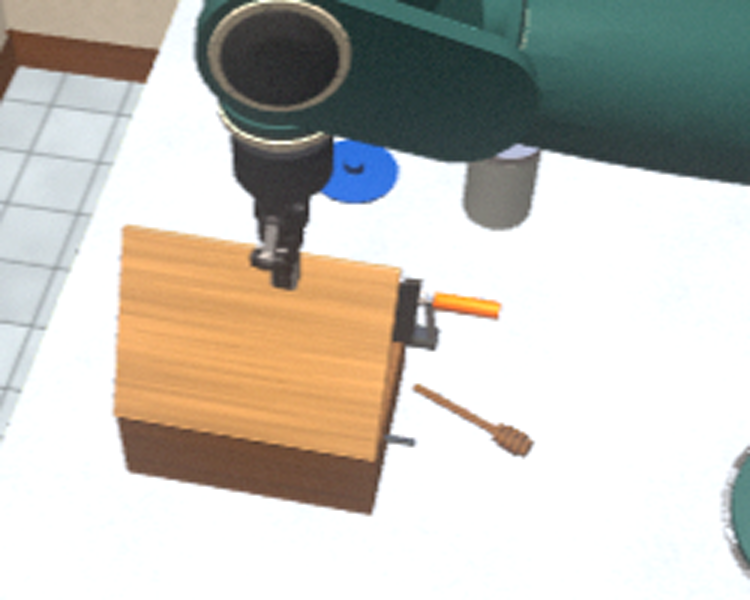

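View pics/t14.png

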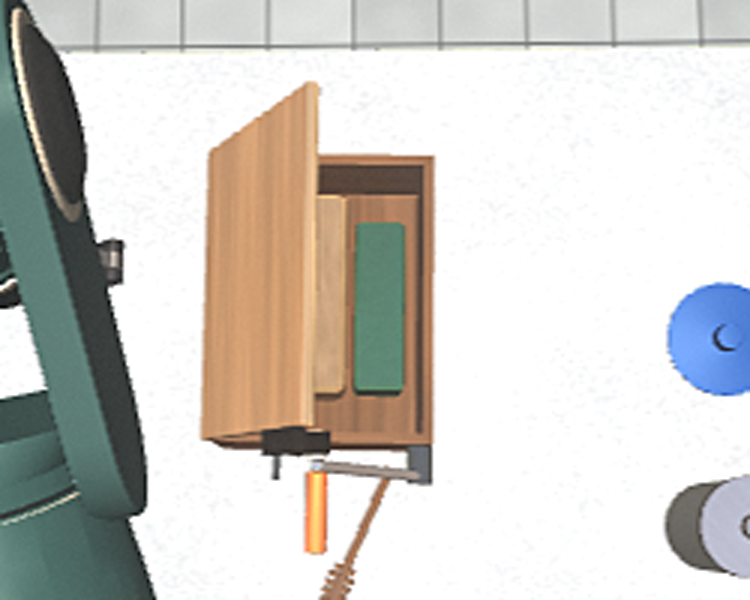

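```bash
python3 -c "
from h import *
S=imaging.read_camera('scene');T=imaging.read_camera('top')
cv2.imwrite('pics/z.png',np.hstack([cv2.resize(cv2.convertScaleAbs(I['pixels'][r:r+44,c:c+44,::-1],alpha=2),None,fx=9,fy=9,interpolation=cv2.INTER_CUBIC) for I,r,c in((S,140,265),(T,190,225))]))
f=lambda x,y:(150+(x+.5)/3-.5,60+(y+.5)/3-.5)
X,e=tri([ray(T,*f(309,82)),ray(S,*f(123,227))]);print(X,e)
for th in (1.0,1.05,1.08,1.12,1.17,1.2):
  o=np.array([.663+.14,-.022-.0024,0]); 
  P=o+[0,.105-.21*np.cos(th)+.012*np.sin(th),.112+.21*np.sin(th)+.012*np.cos(th)];print(th,P,proj(T,P),proj(S,P))
print(f(309,82),f(123,227),orange2(T)[1],orange2(S)[1])
"
```

```text
[ 0.80091663 -0.01154163  0.29963357] [np.float64(0.0009558083655109775), np.float64(0.0009558083655111829)]
1.0 [ 0.803      -0.02276583  0.29519253] (np.float64(257.3289597850929), np.float64(86.42065387374167)) (np.float64(191.47861565281426), np.float64(133.71705396280706))
1.05 [ 0.803      -0.01348084  0.30012973] (np.float64(253.4700179012284), np.float64(85.67556154000405)) (np.float64(190.44761132840569), np.float64(134.78264667787607))
1.08 [ 0.803      -0.00779546  0.30286708] (np.float64(251.09116319353225), np.float64(85.26126322339361)) (np.float64(189.81995309381824), np.float64(135.50960683821364))
1.12 [ 8.03000000e-01 -9.21084120e-05  3.06249282e-01] (np.float64(247.85164089324957), np.float64(84.7487720015881)) (np.float64(188.97376409356178), np.float64(136.5811299104959))
1.17 [0.803      0.00971715 0.31003945] (np.float64(243.7042495342193), np.float64(84.17481375888356)) (np.float64(187.90318333172291), np.float64(138.0844813483359))
1.2 [0.803      0.01568934 0.3120765 ] (np.float64(241.16960880743446), np.float64(83.8672311218038)) (np.float64(187.25516339350594), np.float64(139.07352011035516))
(252.66666666666669, 87.0) (190.66666666666666, 135.33333333333331) [255.36134454 230.41176471] [304.89622642 161.14150943]
```

View pics/z.png

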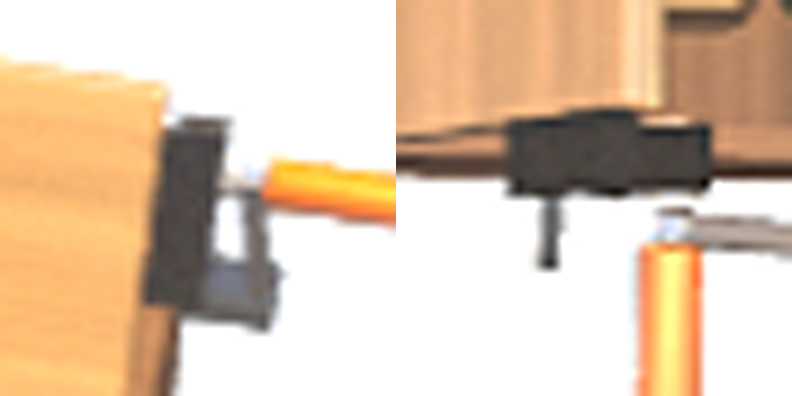

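Request:
step_arm --pt "0 -20 0 0 0 0 255" --pt "0 -40 0 0 0 0 255" --pt "0 -40 0 0 0 0 255" --pt "0 -40 0 0 0 0 255" --pt "0 -40 0 0 0 0 255" --pt "0 -40 0 0 0 0 255" --pt "0 -40 0 0 0 0 255" --pt "0 -40 0 0 0 0 255"

```text
clock: 18.6
position: [0.6004, 0.1542, 0.4844]
tcp_rot: [0.496, -0.496, 0.504, -0.504]
contact_force: [-0.6, -0.5, 0.6]
gripper_width: -0.0002
```

```bash
python3 -c "
from h import *
S=imaging.read_camera('scene');T=imaging.read_camera('top')
print(orange2(T)[1],orange2(S)[1])
cv2.imwrite('pics/z2.png',cv2.resize(cv2.convertScaleAbs(T['pixels'][80:215,205:300,::-1],alpha=1.8),None,fx=4.4,fy=4.4,interpolation=cv2.INTER_CUBIC))
cv2.imwrite('pics/z3.png',cv2.resize(cv2.convertScaleAbs(S['pixels'][125:225,180:330,::-1],alpha=1.8),None,fx=5.2,fy=5.2,interpolation=cv2.INTER_CUBIC))
"
```

```text
[255.35       230.48333333] [304.99047619 161.13333333]
```

View pics/z2.png

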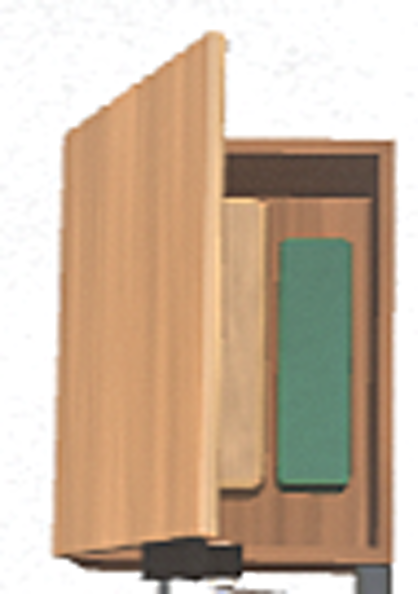

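View pics/z3.png

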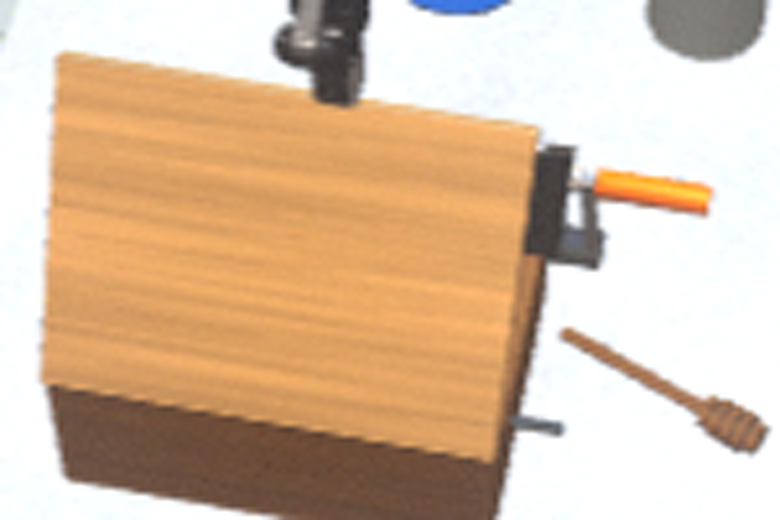

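```bash
python3 -c "
from h import *
S=imaging.read_camera('scene');T=imaging.read_camera('top')
ft=lambda x,y:(205+(x+.5)/4.4-.5,80+(y+.5)/4.4-.5)
fs=lambda x,y:(180+(x+.5)/5.2-.5,125+(y+.5)/5.2-.5)
c=np.array([.663,-.022])
for t,s in (((208,33),(59,54)),((207,538),(538,127))):
  X,e=tri([ray(T,*ft(*t)),ray(S,*fs(*s))])
  yb=X[1]-c[1]+.017*(X[0]-c[0]); a=np.arctan2(X[2]-.112,.105-yb); print(X,e,'th',a+np.arctan2(.012,.21),'r',np.hypot(X[2]-.112,.105-yb))
a=orange2(T);b=orange2(S);X,e=tri([ray(T,*a[1]),ray(S,*b[1])]);yb=X[1]-c[1]+.017*(X[0]-c[0])
print(X,e,'rod',np.arctan2(X[2]-.075,yb+.095),np.hypot(X[2]-.075,yb+.095))
"
```

```text
[ 0.79916551 -0.00974629  0.3033429 ] [np.float64(0.0009391705161576802), np.float64(0.0009391705161577043)] th 1.1863767402436742 r 0.21163637767294696
[ 0.52235444 -0.00914896  0.30161504] [np.float64(0.0017498666373838025), np.float64(0.0017498666373836384)] th 1.1653590856665723 r 0.21187652405794996
[ 0.45554072 -0.0169243   0.25398435] [np.float64(0.0011966935069837468), np.float64(0.0011966935069835675)] rod 1.0761072049104852 0.20336441540653655
```

The lid reads about 1.06 and has been still for a second. The rod reads about 1.07, so the stub is probably on the saddle's flank, short of its seat. I'll press lightly on the lid's back to help it seat.

Request:
step_arm --pt "20 50 0 0 0 0 255" --pt "40 100 -10 0 0 0 255" --pt "54 160 -20 0 0 0 255" --pt "54 214 -30 0 0 0 255" --pt "80 214 -30 0 0 0 255" --pt "100 214 -30 0 0 0 255" --pt "115 214 -30 0 0 0 255" --pt "122 214 -30 0 0 0 255" --pt "122 214 -30 0 0 0 255"

```text
clock: 19.92
position: [0.5685, 0.0325, 0.2707]
tcp_rot: [-0.496, 0.495, -0.504, 0.505]
contact_force: [-0.5, -0.6, 1.1]
gripper_width: 0.0002
```

Request:
step_arm --pt "3 0 0 0 0 0 255" --pt "6 0 0 0 0 0 255" --pt "6 0 0 0 0 0 255"

```text
clock: 20.3
position: [0.5682, 0.0268, 0.2705]
tcp_rot: [0.496, -0.496, 0.504, -0.504]
contact_force: [-0.2, 0.5, -0.0]
gripper_width: -0.0001
```

Request:
step_arm --pt "2 0 0 0 0 0 255" --pt "4 0 0 0 0 0 255" --pt "4 0 0 0 0 0 255"

```text
clock: 20.68
position: [0.5681, 0.0226, 0.2705]
tcp_rot: [-0.496, 0.496, -0.504, 0.504]
contact_force: [0.1, -0.3, -0.4]
gripper_width: -0.0002
```

Request:
step_arm --pt "2 0 0 0 0 0 255" --pt "4 0 0 0 0 0 255" --pt "4 0 0 0 0 0 255"

```text
clock: 21.05
position: [0.568, 0.0186, 0.2704]
tcp_rot: [0.496, -0.496, 0.504, -0.504]
contact_force: [-0.6, -0.3, -0.2]
gripper_width: 0.0
```

Request:
step_arm --pt "2 0 0 0 0 0 255" --pt "3 0 0 0 0 0 255" --pt "3 0 0 0 0 0 255"

```text
clock: 21.42
position: [0.568, 0.0173, 0.2704]
tcp_rot: [0.497, -0.495, 0.505, -0.503]
contact_force: [1.3, 13.9, -0.8]
gripper_width: -0.0001
```

Request:
step_arm --pt "2 0 0 0 0 0 255" --pt "3 0 0 0 0 0 255" --pt "3 0 0 0 0 0 255"

```text
clock: 21.8
position: [0.568, 0.0166, 0.2702]
tcp_rot: [0.498, -0.495, 0.505, -0.501]
contact_force: [1.6, 33.4, -1.5]
gripper_width: -0.0002
```

```bash
python3 -c "
from h import *
S=snap('pics/s15.png',60,260,150,400);T=imaging.read_camera('top')
print(orange2(T)[1],orange2(S)[1],ctrl.get_state()['contact_force'])"
```

```text
[255.33333333 224.52564103] [305.00961538 161.04807692] [ 2.0524949  32.80163363 -2.03859391]
```

View pics/s15.png

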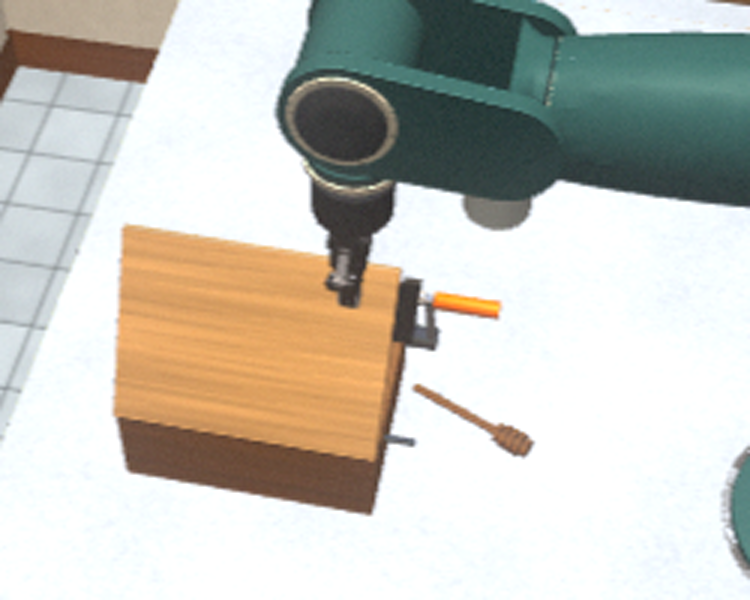

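The lid takes over 30 N without moving, so it is firmly held. Backing off.

Request:
step_arm --pt "-6 0 0 0 0 0 255" --pt "-15 0 0 0 0 0 255" --pt "-40 0 0 0 0 0 255" --pt "-80 -20 0 0 0 0 255" --pt "-110 -60 0 0 0 0 255" --pt "-130 -110 0 0 0 0 255" --pt "-130 -170 0 0 0 0 255" --pt "-130 -210 0 0 0 0 255" --pt "-130 -210 0 0 0 0 255" --pt "-130 -210 0 0 0 0 255" --pt "-130 -210 0 0 0 0 255" --pt "-130 -210 0 0 0 0 255" --pt "-130 -210 0 0 0 0 255" --pt "-130 -210 0 0 0 0 255"

```text
clock: 23.65
position: [0.5702, 0.1427, 0.4803]
tcp_rot: [0.496, -0.496, 0.504, -0.504]
contact_force: [0.1, 0.3, -0.7]
gripper_width: 0.0001
```

```bash
python3 -c "
from h import *
S=imaging.read_camera('scene');T=imaging.read_camera('top')
print(orange2(T)[1],orange2(S)[1],ctrl.get_state()['clock'],ctrl.get_state()['contact_force'])
cv2.imwrite('pics/f.png',np.vstack([S['pixels'][100:384,:,::-1],T['pixels'][60:284,:,::-1]]))"
```

```text
[255.368 230.536] [304.89622642 161.14150943] 23.75 [-0.1795601   0.50544281 -0.11473537]
```

View pics/f.png

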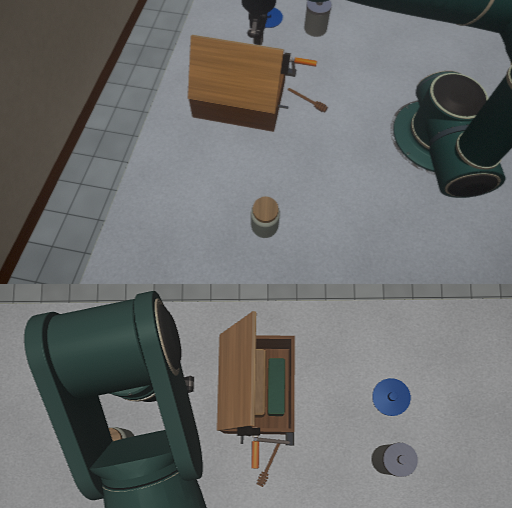

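```bash
python3 -c "
from workcell import order
print(order.finish_job())"
```

```text
the job is handed in; nothing more can be done
None
```

The bread bin lid is propped open on the rod, and I handed the job in at about 24 s. I swung the rod up by its orange grip, let go, then tipped the lid from behind until it sank onto the rod by itself.

- **Lid:** it reads about 1.06 rad (expected about 1.05) and was still for several seconds with the robot clear. I pressed its back once to help it seat. That reached about 33 N, more than I meant, and the lid moved less than 2 mm.
- **Rod:** it reads about 1.07 rad, inside the 0.97–1.08 range where the saddle catches it but above the nominal seated angle of 1.02. The stub is therefore probably resting on a flank of the V, about 10 mm off its seat. The press did not shift it, and I left it there.
- **Other things:** the canister, jar, blue lid and honey dipper look to be where they were, judged by eye in the last pictures. In those pictures the arm partly hides the jar from the top camera and the blue lid and canister from the scene camera.

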